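# Demagnetise a case of watch parts and slide it under the microscope

### The arm

A 6-joint arm with a two-finger parallel gripper is mounted at the origin on the work surface. World frame = base frame: x ahead of the robot, y to its left, z up, the work surface at z = 0. Lengths are in m, angles in rad, forces in N, time in s.
With the tool pointing down it reaches from about 0.425 to 0.95 m from the base axis. Payload 14.7 kg.
Tool frame: the origin (TCP) lies between the finger pads; the fingertips stand arm.tip_extent ahead of it and the grasp point (between the pads) lies 8 mm behind it (arm.tip_extent is the distance from the TCP to the fingertips, in m); z points along the fingers, y is the line along which they close (so a half turn about z gives the same grasp; the last joint's range is limited). The gripper opens to 85 mm and grips with 20 to 120 N. Pads are 22 mm wide; open, the fingers measure 114 mm over their backs; the gripper's body (76 mm by 85 mm) begins 54 mm behind the grasp point. The pads swing forward as they close: fully open they stand 13 mm farther back than shut.
Start: joints at [1.175, 0.48, 1.596, -0, 1.065, -0.047], TCP at [0.222, 0.611, 0.242] pointing down, gripper open.
Joint ranges: [-2.75, 2.75], [-0.82, 2.05], [0.23, 2.67], [-1.56, 4.7], [0.09, 2.69], [-2.92, 2.92]. Speed limits (rad/s): [1.89, 1.89, 2.39, 3.01, 3.01, 3.01].

### API

Orientations are given as a rotation vector (axis times angle).
In Python, from station import telemetry, imaging, order, boxes_of, pinpoint, arm gives the robot as it stands. The module is installed in compiled form; this text tells all that it offers.
- The arm moves only by the tool arm_command, never from a script. Its argument "steps" is one flat list of numbers, 5 for each row, row after row: the opening in per cent of the stroke, from 0 (shut) to 100 (fully open), then the shift along the tool's x, y, z scaled (see below), then the turn about the tool's z scaled (see below). In form: [gripper, dx, dy, dz, spin, gripper, dx, dy, dz, spin, ...]. A call has 1 to 5 rows; each row is the pose to reach, as a shift and turn from the pose commanded when the call began, along the tool's axes at that moment, turning the shorter way round; what a row does not reach only later rows make up. The controller multiplies each number of a shift by 0.1 m and each number of a turn by 360 degrees. A row lasts 1/8 s, in which the tool goes at most 62.5 mm and 10.7 degrees, less where a joint would pass 70% of its speed; a pose out of reach is approached as far as the arm can. A call with a number of a shift or a turn outside -1 to 1 is refused whole. A call with a gripper value outside its range is refused whole. The fingers move at their own pace and stop on an object; "grip_force" is the grip in N (left out, the last holds). Time passes only in rows, so rows that repeat a pose let the fingers close. It gives the time, the measured TCP pose, the force, the opening and the grip force at its end, in the units of the state.
- telemetry.state(): the state, without advancing time (a new reading comes with each control period).
- imaging.capture(name): name is "scene" or "top" or "wrist"; returns a dict with "color" (400x640x3 uint8, red, green, blue), "K" (3x3 intrinsics, pixels), "k1" (the pictures are not rectified: a ray, as slopes to the right and down, at radius r is drawn at 1 + k1 r^2 times it, then the intrinsics apply), "eye" and "orientation" of the camera in the world. Camera axes: x right, y down, z forward; pixel columns grow to the right and rows downward; lengths in m; the calibration is good to about 2 mm. A picture is of the moment at which its call begins. There is no depth.
- order.hand_in(): hands the job in; it is judged then, once.
Trained networks look in a picture, given as the dict that the camera call returned (one of the last four; its "shot" number tells which), for a name from the list of things; names that differ only in an ending like _2 or _b are one class to them, and where a whole thing is asked for, a point or a joint stands for the part that bears it (a point fixed in the world has none). Each returns a list of dicts, best first, with "confidence" (0 to 1); they miss things now and then, are a little off and sometimes report something else, mostly with a low value. They report only what shows in the picture. A call takes as long as a camera call. They do not tell look-alikes from the thing itself.
- boxes_of(target, picture): "location" ([column, row] in pixels, amid what is visible of it).
- pinpoint(target, picture): "location" ([column, row] in pixels: a listed point, or the origin of a listed thing).
The state is a dict: "time": time; "joint_positions": joint angles; "dq": joint speeds; "joint_torque": joint torques, N m; "eef_pos": TCP position; "ee_rot": TCP orientation; "ft_force": force on the tool from outside, world axes, zero at the start; "moment": the same for the moment, N m; "grip_width": finger opening in m; "gripper_force": force on a finger pad.
Only numpy, scipy, OpenCV 4.12 (cv2) and the standard library are available. Lean on these libraries where they do the work, as an engineer would, in place of code of your own. Each camera call takes 0.05 s, during which the arm holds its last target. There are 200 camera calls.

### The job

Pick up the clear-lidded case of watch parts and press it, flat and with its middle over the middle of the plate, onto the demagnetiser's sprung round plate until the plate is fully down; keep it pressed for about a second, then lift it off. Lay the case on the open front end of the microscope's stage, lengthwise, and slide it along between the guide rails under the low lens until its far end is home against the stop, then leave it there. Never touch the lens, and leave the other things on the bench where they are.

Things in the scene. Friction and masses are not known exactly. Their poses are not given: they have to be found in the camera images.
- case_center (a point): Centre (half-way up, 22 mm above its underside) of the loose closed parts case: a box 140 mm long (its x axis), 50 mm wide (y), 44 mm high (z up), dark steel below, clear lid with four brass wheels seen inside, about 0.2 kg, starts flat on the bench. Both ends are alike. It can be gripped across its 50 mm width.
- case: The same parts case; origin at the centre of its underside, axes as for its centre.
- demag: Demagnetiser fixed to the bench: grey housing 130 mm (x) by 110 mm (y), black top at 58 mm above the bench, with a round sprung steel plate in the middle of its top. Origin at bench height under the plate's centre, z up.
- plate_rest (a point): Centre of the top face of the demagnetiser's plate when it is up, 70 mm above the bench. The plate is a flat disc 80 mm in diameter; it sinks straight down 8 mm, so its top is 62 mm above the bench when fully down. This point does not move with the plate.
- plate (a joint): How far the plate is pressed down, m: 0 up, 0.008 fully down. The spring gives 4 N at the start and 12 N fully down (the case's weight alone does not move it); it springs back up.
- scope: Digital microscope fixed to the bench. Origin at bench height straight below the lens; x is the slide direction, from the open front end towards stop and column; z up. Flat grey stage 110 mm wide (y), x = -215 to +135 mm, top 8 mm above the bench. The column stands at x = +108 mm, 248 mm high; a bar 125 to 145 mm above the bench joins it to the lens barrel.
- rail_mouth (a point): Point on the lane axis, on the stage's top, at the front ends of the two guide rails (scope x = -75 mm); in front of it the stage is open. The rails rise 12 mm above the stage. At this point they stand about 81 mm apart, narrow to 56 mm at scope x = -45 mm, then run parallel, 56 mm apart, as far as the stop.
- stop (a point): Middle of the lower edge of the stop's near face (scope x = +71.5 mm), on the stage's top: a bar across the lane, 14 mm high, that the case's far end meets when home.
- lens: The fixed upright lens barrel of the microscope, 42 mm in diameter, 130 mm high. Origin at the centre of its lower face, 60 mm above the bench and 52 mm above the stage, so the 44 mm case passes with 8 mm to spare. Must not be touched.
- front (a point): Point on the microscope's lane axis 125 mm in front of the lens axis (scope x = -125 mm), 30 mm above the bench: the case's centre when it lies well on the open front end, clear of the lens.
- home (a point): Point on the lens axis, 30 mm above the bench: where the case's centre is (to 1.5 mm) when its far end is against the stop. Axes as for the microscope.
- dome: Bystander: clear dust cover with a knob, 96 mm in diameter, 95 mm high; origin under its centre.
- cushion: Bystander: black round casing cushion, 72 mm in diameter, 30 mm high; origin under its centre.
- jar: Bystander: amber glass jar, 64 mm in diameter, 75 mm high; origin under its centre.
- tray: Bystander: low open wooden tray with three compartments, 110 by 75 by 22 mm; origin under its centre.
Not all that is in view belongs to the job. Leave any red look-alike of the case alone.

How it is judged:
On the way, in this order (a step that is already met when the one before it is completed fails the run):
1. the case presses the plate fully down, flat and with its middle over the middle of the plate (within 30 mm), for 0.7 s (value of joint plate above 0.007 m and contact force between case and demag above 5 N and angle between case_center's own z axis and vertical below 0.08 rad and horizontal distance between case_center and plate_rest below 0.03 m), for 0.7 s.
2. the case lies lengthwise and flat on the open front of the stage, clear of the lens (contact force between case and scope above 0.5 N and angle between case_center's own z axis and vertical below 0.08 rad and x of case_center in the frame of home between -0.18 and -0.091 m and y of case_center in the frame of home between -0.03 and 0.03 m and z of case_center in the frame of home between -0.004 and 0.004 m and angle between the x axis of case_center and the x axis of scope, either way round below 0.25 rad), for 0.1 s.
At the end, for the whole second after the job is handed in: The case rests flat on the stage between the rails under the lens, its centre within 5 mm of home along the lane and 6 mm across, turned less than 0.1 rad from the lane, at rest; the demagnetiser's plate is up again (x of case_center in the frame of home between -0.005 and 0.005 m and y of case_center in the frame of home between -0.006 and 0.006 m and z of case_center in the frame of home between -0.004 and 0.004 m and angle between case_center's own z axis and vertical below 0.08 rad and angle between the x axis of case_center and the x axis of scope, either way round below 0.1 rad and linear speed of case below 0.02 m/s and value of joint plate below 0.002 m); the robot touches nothing.
It fails at once if the lens is touched with more than 1 N (contact force between anything else and lens above 1 N).
It fails at once if a bystander is moved by more than 15 mm (distance of any of dome, cushion, jar, tray from where it was at the start of the episode above 0.015 m).
It also fails if it takes over 64 s, if anything falls off the work surface, if the arm or the gripper's body presses on something with over 40 N, if the wrist force passes 120 N, or if a joint passes its speed limit or range.

## Working session

There is one attempt and no reset: what is moved stays moved. The work goes in short steps, Python scripts to look and compute and a tool call to move; the robot and the scene stay as the last step left them, time stands still between calls to the robot, and variables do not carry over. Pictures are saved under pics/ and viewed, at most 12 in all, crops included, and the job is handed in when it is done.

Besides the shell and the picture viewer there is one more tool, called after "Call:" by a JSON object that holds its "fn" and its "kwargs", one argument or row to a line. arm_command: Moves the arm, as the interface text tells. Its arguments: {"type":"object","properties":{"steps":{"type":"array","items":{"type":"number"}},"grip_force":{"type":"number"}},"required":["steps"]}

```bash
mkdir -p pics; cat > h.py <<'E'
import numpy as np, cv2
from scipy.spatial.transform import Rotation as R
from station import telemetry, imaging, order, boxes_of, pinpoint, arm
def rot(o):
    o=np.array(o,float)
    return o if o.shape==(3,3) else R.from_rotvec(o).as_matrix()
def ray(p,px):
    K=np.array(p["K"]);d=np.array([(px[0]-K[0,2])/K[0,0],(px[1]-K[1,2])/K[1,1]]);s=d.copy()
    for _ in range(30): s=d/(1+p["k1"]*(s@s))
    return rot(p["orientation"])@np.array([s[0],s[1],1])
def at(p,px,z):
    r=ray(p,px);e=np.array(p["eye"]);return e+r*(z-e[2])/r[2]
def save(p,n,crop=None,s=1):
    c=p["color"]
    if crop: c=c[crop[1]:crop[3],crop[0]:crop[2]]
    cv2.imwrite("pics/"+n,cv2.resize(c[:,:,::-1],None,fx=s,fy=s))
E
python3 - <<'E'
from h import *
np.set_printoptions(precision=4,suppress=True)
s=telemetry.state();print(s,arm.tip_extent)
Z=dict(case_center=.022,case=0,plate_rest=.07,demag=0,scope=0,rail_mouth=.008,stop=.008,front=.03,home=.03,lens=.06,dome=0,cushion=0,jar=0,tray=0)
ims=[]
for n in("scene","top"):
    p=imaging.capture(n);save(p,n+".png");ims.append(p["color"])
    print(n,p["eye"],p["orientation"],p["k1"],p["K"])
    for t,z in Z.items():
        for d in pinpoint(t,p)[:3]: print(t,np.round(d["location"],1),round(d["confidence"],2),at(p,d["location"],z)[:2])
cv2.imwrite("pics/both.png",cv2.resize(np.vstack(ims)[:,:,::-1],(480,600)))
E
```

```text
{'time': 0.0, 'joint_positions': array([ 1.1754,  0.4808,  1.5968,  0.    ,  1.0651, -0.0466]), 'dq': array([ 0.0006, -0.0002, -0.0006,  0.0011,  0.0013,  0.0016]), 'joint_torque': array([ -0.0054, -95.0668, -43.0179,  -0.0006,   0.0127,  -0.    ]), 'eef_pos': array([0.222 , 0.6105, 0.2417]), 'ee_rot': array([-0.5451, -3.0937,  0.0018]), 'ft_force': array([ 0.0371,  0.7237, -0.3184]), 'moment': array([0.0526, 0.0095, 0.0317]), 'gripper_force': 0.0, 'grip_width': 0.08547980746122999} 0.011
scene [1.0499 0.5498 0.8502] [-0.9847 -2.4976  1.0024] 0.01063768210792962 [[429.3965   0.     319.7966]
 [  0.     429.3965 204.0514]
 [  0.       0.       1.    ]]
case_center [305.  118.5] 0.97 [ 0.2759 -0.3477]
case_center [245.1 132.4] 0.67 [ 0.4654 -0.4208]
case [304.6 122.6] 0.98 [ 0.2719 -0.3549]
case [246.  139.4] 0.67 [ 0.4698 -0.4146]
plate_rest [239. 187.] 0.61 [ 0.6509 -0.1844]
demag [245.6 207.4] 0.85 [ 0.6489 -0.1726]
scope [310.3 281.9] 0.72 [0.6808 0.1245]
rail_mouth [323.4 257.1] 0.82 [0.6133 0.0976]
rail_mouth [310.4 268.7] 0.35 [0.6593 0.1013]
stop [293.2 302.3] 0.81 [0.7481 0.14
[... 743 characters left out ...]
.7 165.4] 0.94 [ 0.64   -0.1825]
demag [374.7 167.6] 0.74 [ 0.6508 -0.1781]
demag [341.7 128.6] 0.74 [ 0.7903 -0.0691]
scope [284.9 162.1] 0.95 [0.6733 0.1258]
scope [291.4 180.4] 0.22 [0.6094 0.1034]
rail_mouth [294.3 181.5] 0.72 [0.6037 0.0931]
rail_mouth [207.2 184.1] 0.67 [0.5977 0.3848]
stop [277.4 140.5] 0.73 [0.7475 0.1512]
stop [450.5 213.9] 0.71 [ 0.4894 -0.4202]
front [297.3 193. ] 0.56 [0.56   0.0817]
home [286.4 154.9] 0.84 [0.6899 0.1182]
lens [288.1 157. ] 0.51 [0.674  0.1101]
lens [300.5 190.5] 0.32 [0.5622 0.0696]
dome [209.  184.7] 0.63 [0.5974 0.3809]
cushion [341.1 129.3] 0.86 [ 0.7878 -0.067 ]
jar [427.1 147.8] 0.88 [ 0.7182 -0.3582]
tray [211.7 239. ] 0.8 [0.4147 0.3646]
```

View pics/scene.png

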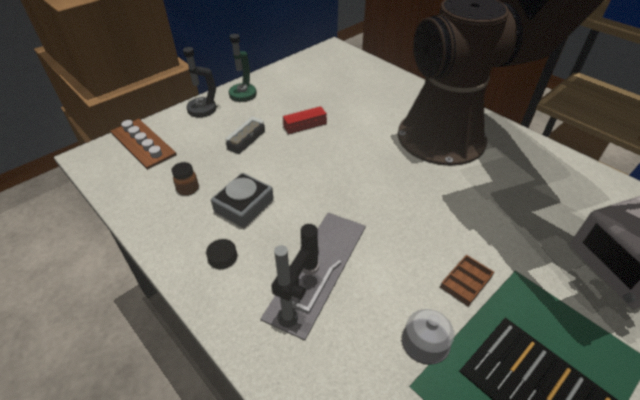

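View pics/top.png

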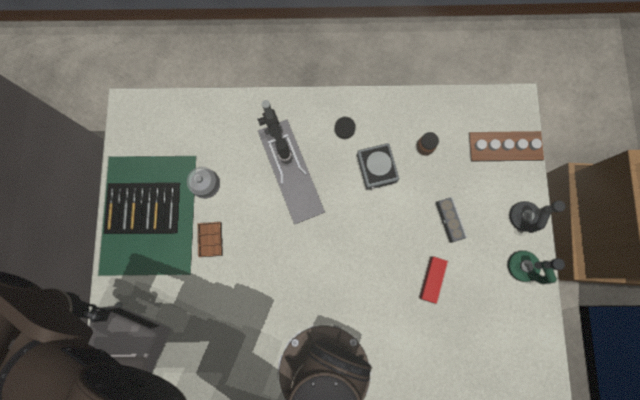

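The scene and top views agree. Top view: the grey case with a clear lid is at (450,219), the red look-alike at (434,280), and the row of wheels on the wooden board at (505,146) is also distracting. By the description, the case at (450,219) is the one. Next is a close crop of it, with the stage and demagnetiser alongside for angles.

```bash
python3 - <<'E'
import cv2,numpy as np
i=cv2.imread("pics/top.png")
a=cv2.resize(i[190:250,420:480],None,fx=6.6,fy=6.6,interpolation=2)[:396,:396]
b=cv2.resize(i[95:228,250:400],None,fx=3,fy=3,interpolation=2)
h=max(a.shape[0],b.shape[0])
f=lambda x:np.pad(x,((0,h-x.shape[0]),(0,0),(0,0)))
o=np.hstack([f(a)[:,:340],f(b)]);print(o.shape);cv2.imwrite("pics/c1.png",o)
E
```

```text
(399, 790, 3)
```

View pics/c1.png

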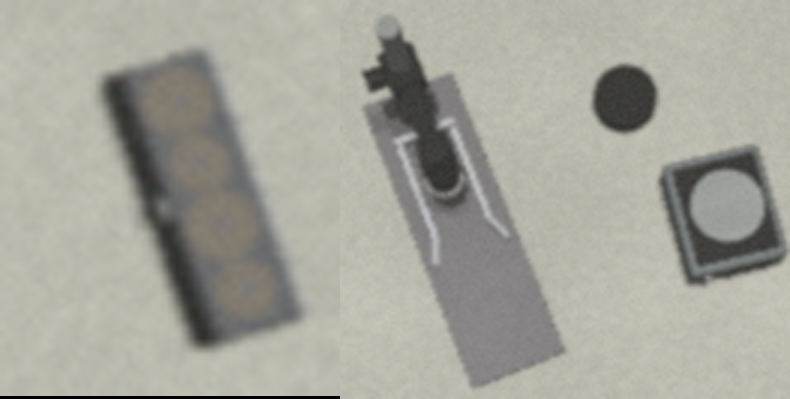

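The crop shows four brass wheels under a clear lid, so (450,219) is the right case. The stage corners are also clear, at roughly (258,130), (287,120), (325,212) and (295,224).

```bash
python3 - <<'E'
from h import *
np.set_printoptions(precision=4,suppress=True)
p=imaging.capture("top")
C=[at(p,(420+x/6.6,190+y/6.6),.044)[:2] for x,y in((130,65),(208,50),(300,316),(215,342))]
S=[at(p,(250+x/3,95+y/3),.008)[:2] for x,y in((23,105),(112,75),(225,350),(134,387))]
for Q in(C,S):
    a=(Q[0]+Q[1]-Q[2]-Q[3])/2
    print(sum(Q)/4,np.linalg.norm(a),np.linalg.norm(Q[0]-Q[1]),np.linalg.norm(Q[2]-Q[3]),"yaw",np.degrees(np.arctan2(a[1],a[0])))
    u=a/np.linalg.norm(a)
print("lens from stage",sum(S)/4+u*.04)
print("plate",at(p,(250+387/3,95+206/3),.07))
s=telemetry.state();print(R.from_rotvec(s["ee_rot"]).as_matrix(),s["time"])
E
```

```text
[ 0.4675 -0.414 ] 0.13670340376296933 0.03895573715956681 0.04304133644799821 yaw 14.293295438130137
[0.642 0.105] 0.3466574822795894 0.10738059422891365 0.10773646632828121 yaw 21.48992524977806
lens from stage [0.6792 0.1196]
plate [ 0.6457 -0.1836  0.07  ]
[[-0.9398  0.3418  0.    ]
 [ 0.3418  0.9398  0.    ]
 [-0.      0.     -1.    ]] 1.55
```

```bash
cat >> h.py <<'E'
def plan(wps,pos=None,yaw=None):
    """wps: (x,y,z,yaw deg of tool x); prints per-call dx,dy,dz,spin in tool units"""
    s=telemetry.state()
    if pos is None: pos=s["eef_pos"]
    if yaw is None:
        m=rot(s["ee_rot"]);yaw=np.degrees(np.arctan2(m[1,0],m[0,0]))
    pos=np.array(pos,float)
    for w in wps:
        d=np.array(w[:3])-pos;a=np.radians(yaw)
        x=np.array([np.cos(a),np.sin(a),0]);y=np.array([np.sin(a),-np.cos(a),0])
        v=np.array([d@x,d@y,-d[2]])/.1
        t=-((w[3]-yaw+180)%360-180)/360
        v=np.round(v,3);t=round(t,4)
        print("->",w,v,t,"rows>=%.1f"%max(np.linalg.norm(v)*.1/.0625,abs(t)*360/10.7))
        pos=pos+.1*(v[0]*x+v[1]*y)-[0,0,.1*v[2]];yaw=yaw-360*t
E
python3 - <<'E'
from h import *
plan([(.31,.55,.25,112),(.40,.47,.25,64),(.48,.39,.25,14.3),(.52,.30,.25,14.3),(.54,.205,.25,14.3),(.56,.108,.25,14.3),(.57,.01,.25,14.3),(.565,-.09,.25,14.3),(.55,-.19,.25,14.3),(.51,-.28,.25,14.3),(.475,-.36,.25,14.3)])
E
```

```text
-> (0.31, 0.55, 0.25, 112) [-1.034 -0.272 -0.077] 0.1334 rows>=4.5
-> (0.4, 0.47, 0.25, 64) [-1.078  0.535 -0.   ] 0.1333 rows>=4.5
-> (0.48, 0.39, 0.25, 14.3) [-0.369  1.07  -0.   ] 0.1381 rows>=4.6
-> (0.52, 0.3, 0.25, 14.3) [ 0.166  0.971 -0.   ] -0.0 rows>=1.6
-> (0.54, 0.205, 0.25, 14.3) [-0.041  0.97  -0.   ] -0.0 rows>=1.6
-> (0.56, 0.108, 0.25, 14.3) [-0.046  0.989 -0.   ] -0.0 rows>=1.6
-> (0.57, 0.01, 0.25, 14.3) [-0.144  0.974 -0.   ] -0.0 rows>=1.6
-> (0.565, -0.09, 0.25, 14.3) [-0.296  0.957 -0.   ] -0.0 rows>=1.6
-> (0.55, -0.19, 0.25, 14.3) [-0.392  0.932 -0.   ] -0.0 rows>=1.6
-> (0.51, -0.28, 0.25, 14.3) [-0.61   0.774 -0.   ] -0.0 rows>=1.6
-> (0.475, -0.36, 0.25, 14.3) [-0.536  0.688 -0.   ] -0.0 rows>=1.4
```

Call:
{"fn": "arm_command", "kwargs": {
  "steps": [100,-1,-0.27,-0.08,0.133,100,-1,-0.27,-0.08,0.133,100,-1,-0.27,-0.08,0.133,100,-1,-0.27,-0.08,0.133,100,-1,-0.27,-0.08,0.133]
}}

```text
time: 2.17
eef_pos: [0.3071, 0.5512, 0.2504]
ee_rot: [-1.76, -2.602, -0.0]
ft_force: [0.5, 0.8, 0.3]
grip_width: 0.0855
gripper_force: 0.0
```

Call:
{"fn": "arm_command", "kwargs": {
  "steps": [100,-1,0.53,0,0.133,100,-1,0.53,0,0.133,100,-1,0.53,0,0.133,100,-1,0.53,0,0.133,100,-1,0.53,0,0.133]
}}

```text
time: 2.8
eef_pos: [0.3939, 0.4785, 0.2503]
ee_rot: [-2.665, -1.664, -0.0]
ft_force: [0.1, -0.3, 0.3]
grip_width: 0.0854
gripper_force: 0.0
```

Call:
{"fn": "arm_command", "kwargs": {
  "steps": [100,-0.37,1,0,0.138,100,-0.37,1,0,0.138,100,-0.37,1,0,0.138,100,-0.37,1,0,0.138,100,-0.37,1,0,0.138]
}}

```text
time: 3.42
eef_pos: [0.4678, 0.4017, 0.2503]
ee_rot: [-3.117, -0.39, -0.0]
ft_force: [0.5, 0.1, 0.1]
grip_width: 0.0853
gripper_force: 0.0
```

Call:
{"fn": "arm_command", "kwargs": {
  "steps": [100,0.17,0.97,0,0,100,0.17,0.97,0,0]
}}

```text
time: 3.68
eef_pos: [0.5091, 0.3107, 0.2503]
ee_rot: [3.116, 0.399, 0.0]
ft_force: [0.3, -0.2, -0.5]
grip_width: 0.0854
gripper_force: 0.0
```

Call:
{"fn": "arm_command", "kwargs": {
  "steps": [100,0,1,0,0,100,0,1,0,0]
}}

```text
time: 3.92
eef_pos: [0.5341, 0.2132, 0.2503]
ee_rot: [3.116, 0.397, 0.0]
ft_force: [0.2, -0.2, 0.1]
grip_width: 0.0849
gripper_force: 0.0
```

Call:
{"fn": "arm_command", "kwargs": {
  "steps": [100,0,1,0,0,100,0,1,0,0]
}}

```text
time: 4.18
eef_pos: [0.5593, 0.1163, 0.2504]
ee_rot: [3.116, 0.397, 0.001]
ft_force: [-0.1, 0.4, 0.0]
grip_width: 0.0855
gripper_force: 0.0
```

```bash
python3 - <<'E'
from h import *
np.set_printoptions(precision=4,suppress=True)
p=imaging.capture("wrist");save(p,"w1.png");print(p["eye"],rot(p["orientation"]))
for t,z in dict(rail_mouth=.008,stop=.008,front=.03,home=.03,scope=0).items():
    for d in pinpoint(t,p)[:2]: print(t,np.round(d["location"],1),round(d["confidence"],2),at(p,d["location"],z)[:2])
E
```

```text
[0.6325 0.1355 0.3818] [[ 0.251  -0.924  -0.2885]
 [-0.968  -0.2394 -0.0754]
 [ 0.0006  0.2982 -0.9545]]
rail_mouth [343.6 141.5] 0.65 [0.6067 0.0957]
stop [331.9   4.5] 0.82 [0.7476 0.1499]
front [351.1 183.1] 0.85 [0.5612 0.0747]
front [342.4  72.3] 0.7 [0.6811 0.1204]
home [340.9  72.5] 0.6 [0.6805 0.122 ]
home [333.7   3.9] 0.42 [0.7418 0.1474]
scope [337.7  78.5] 0.7 [0.6771 0.1228]
scope [602.9 176.2] 0.4 [ 0.6483 -0.2538]
```

View pics/w1.png

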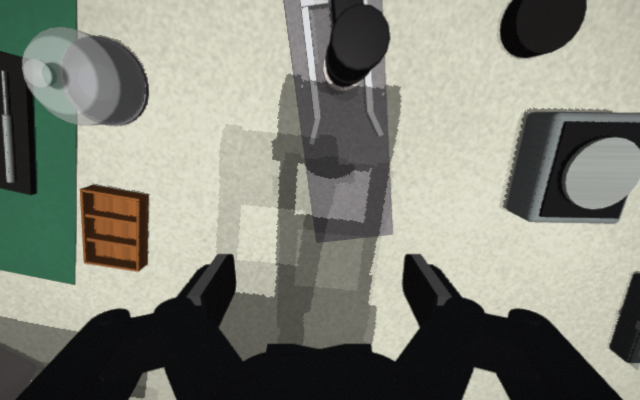

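The wrist view shows the rail mouth ends at (316,140) and (380,133), the stage's front corners at (318,242) and (392,234), and the plate at (602,172). Carrying on to the case.

```bash
python3 - <<'E'
from h import *
p=imaging.capture("wrist")
f=(at(p,(318,242),.008)+at(p,(392,234),.008))/2;m=(at(p,(316,140),.02)+at(p,(380,133),.02))/2
print(f,m,np.linalg.norm(at(p,(318,242),.008)-at(p,(392,234),.008)))
s=np.array([.7476,.1499]);d=s-f[:2];print(np.linalg.norm(d),np.degrees(np.arctan2(d[1],d[0])))
u=d/np.linalg.norm(d);print("lens",s-u*.0715,f[:2]+u*.215)
print("plate",at(p,(602,172),.07))
E
```

```text
[0.48069951 0.04618884 0.008     ] [0.61395355 0.09679025 0.02      ] 0.10524733868742114
0.2863422326301292 21.234938646451862
lens [0.68095463 0.1240032 ] [0.68110168 0.12406034]
plate [ 0.64904684 -0.17542579  0.07      ]
```

Call:
{"fn": "arm_command", "kwargs": {
  "steps": [100,-0.15,0.97,0,0,100,-0.15,0.97,0,0]
}}

```text
time: 4.78
eef_pos: [0.5688, 0.0206, 0.2503]
ee_rot: [3.116, 0.401, 0.0]
ft_force: [0.8, -0.2, 0.4]
grip_width: 0.0854
gripper_force: 0.0
```

Call:
{"fn": "arm_command", "kwargs": {
  "steps": [100,-0.3,0.96,0,0,100,-0.3,0.96,0,0]
}}

```text
time: 5.03
eef_pos: [0.5637, -0.0805, 0.2503]
ee_rot: [3.116, 0.4, 0.0]
ft_force: [0.4, 0.8, -0.3]
grip_width: 0.0855
gripper_force: 0.0
```

Call:
{"fn": "arm_command", "kwargs": {
  "steps": [100,-0.4,0.93,0,0,100,-0.4,0.93,0,0]
}}

```text
time: 5.28
eef_pos: [0.5484, -0.1807, 0.2504]
ee_rot: [3.116, 0.399, 0.0]
ft_force: [1.1, 0.6, 0.3]
grip_width: 0.0853
gripper_force: 0.0
```

Call:
{"fn": "arm_command", "kwargs": {
  "steps": [100,-0.6,0.77,0,0,100,-0.6,0.77,0,0]
}}

```text
time: 5.52
eef_pos: [0.5093, -0.2703, 0.2503]
ee_rot: [3.116, 0.399, -0.0]
ft_force: [0.8, -0.8, -0.1]
grip_width: 0.0853
gripper_force: 0.0
```

Call:
{"fn": "arm_command", "kwargs": {
  "steps": [100,-0.53,0.7,0,0,100,-0.53,0.7,0,0,100,-0.53,0.7,0,0]
}}

```text
time: 5.9
eef_pos: [0.476, -0.3509, 0.2502]
ee_rot: [3.116, 0.397, -0.0]
ft_force: [0.3, -0.0, 0.4]
grip_width: 0.0856
gripper_force: 0.0
```

```bash
python3 - <<'E'
from h import *
np.set_printoptions(precision=4,suppress=True)
print(telemetry.state()["eef_pos"],telemetry.state()["joint_positions"])
p=imaging.capture("wrist");save(p,"w2.png")
for t,z in dict(case_center=.022,case=0).items():
    for d in pinpoint(t,p)[:2]: print(t,np.round(d["location"],1),round(d["confidence"],2),at(p,d["location"],z)[:2])
E
```

```text
[ 0.476  -0.3509  0.2502] [-0.6864  0.3904  1.7261 -0.0001  1.0251  0.6311]
case_center [285.7 299.9] 0.78 [ 0.2835 -0.3508]
case_center [365.3 191.4] 0.55 [ 0.4703 -0.4148]
case [360.5 190.7] 0.9 [ 0.4647 -0.4132]
case [289.5 293.1] 0.83 [ 0.2806 -0.3549]
```

View pics/w2.png

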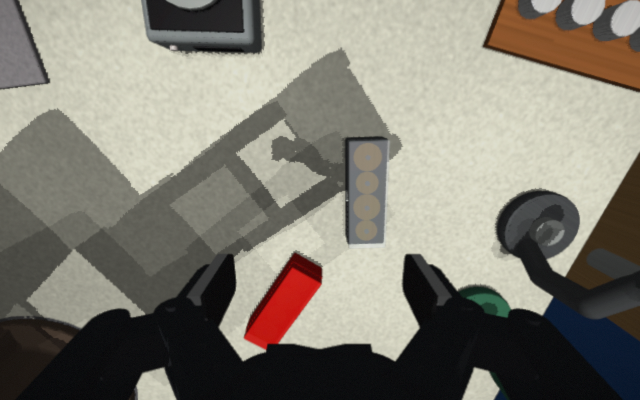

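The wrist view shows the lid corners at (346,139), (386,137), (384,243) and (349,243). The red look-alike at (285,300) is well clear of the fingers.

```bash
python3 - <<'E'
from h import *
p=imaging.capture("wrist")
Q=[at(p,c,.044)[:2] for c in((346,139),(386,137),(384,243),(349,243))]
a=(Q[0]+Q[1]-Q[2]-Q[3])/2;yaw=np.degrees(np.arctan2(a[1],a[0]));c=sum(Q)/4
print(c,np.linalg.norm(a),[np.linalg.norm(Q[0]-Q[1]),np.linalg.norm(Q[2]-Q[3])],yaw)
plan([(c[0],c[1],.16,yaw),(c[0],c[1],.08,yaw),(c[0],c[1],.018,yaw)])
E
```

```text
[ 0.47375517 -0.40953707] 0.13269781813381137 [np.float64(0.045949249246899186), np.float64(0.04509057816741041)] 17.781050334813134
-> (np.float64(0.47375516851283006), np.float64(-0.4095370690846305), 0.16, np.float64(17.781050334813134)) [-0.183  0.579  0.903] -0.0087 rows>=1.7
-> (np.float64(0.47375516851283006), np.float64(-0.4095370690846305), 0.08, np.float64(17.781050334813134)) [-0.   0.   0.8] 0.0 rows>=1.3
-> (np.float64(0.47375516851283006), np.float64(-0.4095370690846305), 0.018, np.float64(17.781050334813134)) [-0.    0.    0.62] 0.0 rows>=1.0
```

Call:
{"fn": "arm_command", "kwargs": {
  "steps": [100,-0.21,0.57,0.9,-0.004,100,-0.21,0.57,0.9,-0.004,100,-0.21,0.57,0.9,-0.004]
}}

```text
time: 6.48
eef_pos: [0.4694, -0.4097, 0.1574]
ee_rot: [-3.107, -0.437, 0.005]
ft_force: [0.0, 1.0, 0.0]
grip_width: 0.0854
gripper_force: 0.0
```

Call:
{"fn": "arm_command", "kwargs": {
  "steps": [100,0,0,0.8,0,100,0,0,0.8,0]
}}

```text
time: 6.72
eef_pos: [0.4697, -0.4084, 0.0787]
ee_rot: [-3.108, -0.439, 0.003]
ft_force: [0.0, 0.6, 0.1]
grip_width: 0.0857
gripper_force: 0.0
```

Call:
{"fn": "arm_command", "kwargs": {
  "steps": [100,0,0,0.3,0,100,0,0,0.5,0,100,0,0,0.62,0,100,0,0,0.62,0]
}}

```text
time: 7.22
eef_pos: [0.4703, -0.4104, 0.0183]
ee_rot: [-3.11, -0.438, 0.001]
ft_force: [0.0, -0.4, 0.0]
grip_width: 0.0853
gripper_force: 0.0
```

Call:
{"fn": "arm_command", "kwargs": {
  "steps": [30,0,0,0,0,30,0,0,0,0,30,0,0,0,0,30,0,0,0,0,30,0,0,0,0],
  "grip_force": 70
}}

```text
time: 7.85
eef_pos: [0.4707, -0.4112, 0.0194]
ee_rot: [3.11, 0.437, 0.002]
ft_force: [-1.1, -0.7, 8.7]
grip_width: 0.0494
gripper_force: 73.3
```

```bash
python3 - <<'E'
from h import *
plan([(.471,-.411,.10,15.8),(.49,-.36,.145,15.8),(.54,-.27,.145,18.5),(.60,-.20,.145,21.4),(.647,-.18,.145,21.4),(.647,-.18,.095,21.4)])
E
```

```text
-> (0.471, -0.411, 0.1, 15.8) [ 0.003 -0.001 -0.806] 0.0006 rows>=1.3
-> (0.49, -0.36, 0.145, 15.8) [ 0.322 -0.439 -0.45 ] -0.0 rows>=1.1
-> (0.54, -0.27, 0.145, 18.5) [ 0.726 -0.73   0.   ] -0.0075 rows>=1.6
-> (0.6, -0.2, 0.145, 21.4) [ 0.791 -0.474  0.   ] -0.0081 rows>=1.5
-> (0.647, -0.18, 0.145, 21.4) [ 0.511 -0.014  0.   ] 0.0 rows>=0.8
-> (0.647, -0.18, 0.095, 21.4) [-0.  -0.   0.5] 0.0 rows>=0.8
```

Call:
{"fn": "arm_command", "kwargs": {
  "steps": [30,0,0,-0.3,0,30,0,0,-0.8,0,30,0,0,-0.8,0]
}}

```text
time: 8.22
eef_pos: [0.4719, -0.4123, 0.1022]
ee_rot: [3.106, 0.437, 0.006]
ft_force: [0.0, -0.1, -2.4]
grip_width: 0.049
gripper_force: 73.2
```

Lifted: about 2 N of weight, and the opening is 49 mm.

Call:
{"fn": "arm_command", "kwargs": {
  "steps": [30,0.32,-0.44,-0.45,0,30,0.32,-0.44,-0.45,0]
}}

```text
time: 8.48
eef_pos: [0.4899, -0.3579, 0.1449]
ee_rot: [3.11, 0.44, 0.002]
ft_force: [0.5, -0.5, -1.0]
grip_width: 0.0492
gripper_force: 73.8
```

Call:
{"fn": "arm_command", "kwargs": {
  "steps": [30,0.36,-0.36,0,-0.004,30,0.73,-0.73,0,-0.0075,30,0.73,-0.73,0,-0.0075]
}}

```text
time: 8.85
eef_pos: [0.5397, -0.2664, 0.1423]
ee_rot: [-3.098, -0.516, 0.001]
ft_force: [-0.2, -0.4, -1.5]
grip_width: 0.0489
gripper_force: 73.6
```

Call:
{"fn": "arm_command", "kwargs": {
  "steps": [30,0.4,-0.24,0,-0.004,30,0.79,-0.47,0,-0.008,30,0.79,-0.47,0,-0.008]
}}

```text
time: 9.22
eef_pos: [0.5998, -0.1979, 0.1424]
ee_rot: [-3.085, -0.592, 0.0]
ft_force: [-1.0, -1.4, -1.5]
grip_width: 0.049
gripper_force: 73.6
```

Call:
{"fn": "arm_command", "kwargs": {
  "steps": [30,0.5,0,0,0,30,0.5,0,0,0,30,0.5,0,0,0]
}}

```text
time: 9.6
eef_pos: [0.6439, -0.1817, 0.1424]
ee_rot: [-3.086, -0.588, 0.003]
ft_force: [-0.3, -0.3, -2.2]
grip_width: 0.0494
gripper_force: 73.6
```

```bash
python3 - <<'E'
from h import *
s=telemetry.state();print(s["eef_pos"],s["ft_force"])
p=imaging.capture("wrist");q=imaging.capture("scene")
cv2.imwrite("pics/w3.png",np.hstack([p["color"][:,:,::-1][::1,120:520],cv2.resize(q["color"][120:260,150:290,::-1],(400,400))]))
for t,z in dict(demag=0,plate_rest=.07,case_center=s["eef_pos"][2]+.003).items():
    for P in(p,q):
        for d in pinpoint(t,P)[:2]: print(t,np.round(d["location"],1),round(d["confidence"],2),at(P,d["location"],z)[:2])
E
```

```text
[ 0.64393312 -0.1817399   0.14237994] [-0.33216707 -0.32299995 -2.15907561]
demag [243.2 205.5] 0.72 [ 0.64942879 -0.18288593]
demag [323.4 258.2] 0.32 [0.61146085 0.09573027]
plate_rest [238.8 187. ] 0.75 [ 0.65124328 -0.18475523]
plate_rest [464.3 282.1] 0.74 [0.47020851 0.38470938]
case_center [321.3 272.1] 0.63 [ 0.64314088 -0.18325724]
case_center [303.5 120.2] 0.9 [ 0.39965772 -0.21077333]
case_center [238.8 163.1] 0.66 [ 0.63923152 -0.18422544]
```

View pics/w3.png

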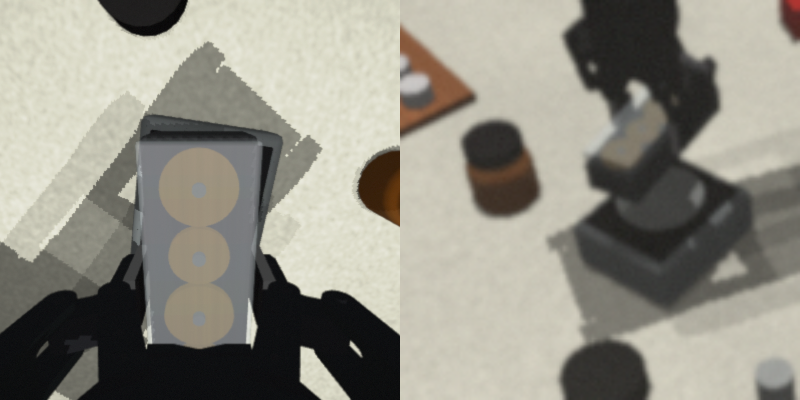

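The case is held square over the demagnetiser, and its measured centre is within about 8 mm of the plate's middle. Pressing now.

Call:
{"fn": "arm_command", "kwargs": {
  "steps": [30,0.04,0,0.3,0,30,0.04,0,0.5,0,30,0.04,0,0.5,0]
}}

```text
time: 10.38
eef_pos: [0.6476, -0.1791, 0.0916]
ee_rot: [-3.084, -0.588, 0.004]
ft_force: [-0.6, -0.9, -1.3]
grip_width: 0.0492
gripper_force: 73.6
```

Call:
{"fn": "arm_command", "kwargs": {
  "steps": [30,0,0,0.05,0,30,0,0,0.09,0,30,0,0,0.12,0,30,0,0,0.12,0]
}}

```text
time: 10.88
eef_pos: [0.6493, -0.1797, 0.0823]
ee_rot: [3.085, 0.588, 0.002]
ft_force: [-2.7, 0.5, 9.6]
grip_width: 0.0492
gripper_force: 74.7
```

Call:
{"fn": "arm_command", "kwargs": {
  "steps": [30,0,0,0.02,0,30,0,0,0.02,0]
}}

```text
time: 11.12
eef_pos: [0.6494, -0.1797, 0.0814]
ee_rot: [3.085, 0.588, 0.002]
ft_force: [-6.9, 2.0, 21.6]
grip_width: 0.0491
gripper_force: 76.4
```

Call:
{"fn": "arm_command", "kwargs": {
  "steps": [30,0,0,0,0,30,0,0,0,0,30,0,0,0,0,30,0,0,0,0,30,0,0,0,0]
}}

```text
time: 11.75
eef_pos: [0.6494, -0.1796, 0.0814]
ee_rot: [3.085, 0.588, 0.003]
ft_force: [-6.9, 1.7, 20.9]
grip_width: 0.0491
gripper_force: 76.4
```

Call:
{"fn": "arm_command", "kwargs": {
  "steps": [30,0,0,0,0,30,0,0,0,0,30,0,0,0,0,30,0,0,-0.1,0,30,0,0,-0.2,0]
}}

```text
time: 12.38
eef_pos: [0.649, -0.1795, 0.1001]
ee_rot: [3.086, 0.589, 0.001]
ft_force: [0.0, 0.3, -1.4]
grip_width: 0.049
gripper_force: 73.8
```

```bash
python3 - <<'E'
from h import *
y=21.4
plan([(.648,-.18,.145,y),(.60,-.10,.145,y),(.565,-.01,.145,y),(.554,.073,.145,y),(.554,.073,.06,y),(.554,.073,.03,y)])
E
```

```text
-> (0.648, -0.18, 0.145, 21.4) [-0.011  0.001 -0.449] 0.0005 rows>=0.7
-> (0.6, -0.1, 0.145, 21.4) [-0.154 -0.92  -0.   ] 0.0 rows>=1.5
-> (0.565, -0.01, 0.145, 21.4) [ 0.002 -0.966 -0.   ] 0.0 rows>=1.5
-> (0.554, 0.073, 0.145, 21.4) [ 0.201 -0.813 -0.   ] 0.0 rows>=1.3
-> (0.554, 0.073, 0.06, 21.4) [0.   0.   0.85] 0.0 rows>=1.4
-> (0.554, 0.073, 0.03, 21.4) [0.  0.  0.3] 0.0 rows>=0.5
```

Pressed fully (about 21 N for more than a second) and lifted. Now to the stage.

Call:
{"fn": "arm_command", "kwargs": {
  "steps": [30,0,0,-0.45,0,30,0,0,-0.45,0]
}}

```text
time: 12.62
eef_pos: [0.6509, -0.1801, 0.148]
ee_rot: [3.083, 0.588, 0.008]
ft_force: [0.1, -0.2, -1.6]
grip_width: 0.0491
gripper_force: 73.7
```

Call:
{"fn": "arm_command", "kwargs": {
  "steps": [30,-0.07,-0.46,0,0,30,-0.15,-0.92,0,0,30,-0.15,-0.92,0,0]
}}

```text
time: 13.0
eef_pos: [0.5986, -0.0969, 0.1437]
ee_rot: [-3.084, -0.591, 0.004]
ft_force: [0.9, -0.8, -1.4]
grip_width: 0.0491
gripper_force: 73.7
```

Call:
{"fn": "arm_command", "kwargs": {
  "steps": [30,0,-0.5,0,0,30,0,-0.97,0,0,30,0,-0.97,0,0]
}}

```text
time: 13.38
eef_pos: [0.5641, -0.0072, 0.144]
ee_rot: [-3.085, -0.592, 0.002]
ft_force: [0.4, -0.1, -2.2]
grip_width: 0.0494
gripper_force: 73.8
```

Call:
{"fn": "arm_command", "kwargs": {
  "steps": [30,0.1,-0.4,0,0,30,0.2,-0.81,0,0,30,0.2,-0.81,0,0]
}}

```text
time: 13.75
eef_pos: [0.5543, 0.075, 0.1441]
ee_rot: [-3.085, -0.592, -0.0]
ft_force: [0.3, 0.0, -1.4]
grip_width: 0.049
gripper_force: 73.8
```

Call:
{"fn": "arm_command", "kwargs": {
  "steps": [30,0,0,0.4,0,30,0,0,0.8,0,30,0,0,0.8,0]
}}

```text
time: 14.12
eef_pos: [0.5527, 0.0722, 0.062]
ee_rot: [-3.086, -0.587, 0.007]
ft_force: [-0.3, -0.8, -1.5]
grip_width: 0.0491
gripper_force: 73.6
```

```bash
python3 - <<'E'
from h import *
s=telemetry.state();print(s["eef_pos"],s["ft_force"])
p=imaging.capture("wrist");q=imaging.capture("top")
cv2.imwrite("pics/w4.png",np.hstack([p["color"][:,:,::-1][::1,120:520],cv2.resize(q["color"][120:230,250:360,::-1],(400,400))]))
for t,z in dict(stop=.008,home=.03,rail_mouth=.008,case_center=s["eef_pos"][2]+.003).items():
    for P in(p,q):
        for d in pinpoint(t,P)[:2]: print(t,np.round(d["location"],1),round(d["confidence"],2),at(P,d["location"],z)[:2])
E
```

```text
[0.55269533 0.07223468 0.06202539] [-0.32246363 -0.8376832  -1.4867768 ]
stop [276.3 144.6] 0.62 [0.73298947 0.15477639]
rail_mouth [319.6 136.6] 0.85 [0.60972278 0.0944264 ]
rail_mouth [342.9 130.4] 0.44 [ 0.78098957 -0.07271074]
case_center [320.1 272.9] 0.64 [0.55126941 0.0710958 ]
```

View pics/w4.png

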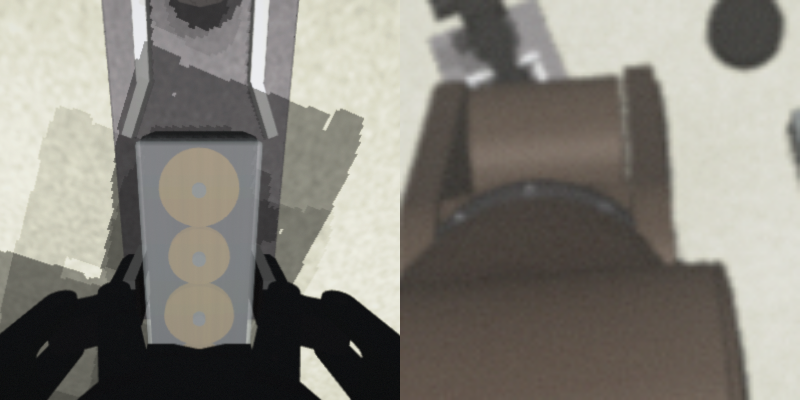

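Wrist view: the case is centred between the rail ends at (125,135) and (272,135) and square to the lane. Laying it down.

Call:
{"fn": "arm_command", "kwargs": {
  "steps": [30,0,0,0.15,0,30,0,0,0.28,0,30,0,0,0.34,0,30,0,0,0.35,0,30,0,0,0.35,0]
}}

```text
time: 15.25
eef_pos: [0.5541, 0.0734, 0.0292]
ee_rot: [3.086, 0.589, -0.0]
ft_force: [0.1, -0.1, -1.7]
grip_width: 0.0491
gripper_force: 73.7
```

Call:
{"fn": "arm_command", "kwargs": {
  "steps": [30,0,0,0.015,0,30,0,0,0.025,0,30,0,0,0.025,0]
}}

```text
time: 15.62
eef_pos: [0.5543, 0.0735, 0.0275]
ee_rot: [3.086, 0.589, 0.001]
ft_force: [-2.6, 0.3, 8.7]
grip_width: 0.049
gripper_force: 74.9
```

Call:
{"fn": "arm_command", "kwargs": {
  "steps": [100,0,0,-0.02,0,100,0,0,-0.02,0,100,0,0,-0.02,0,100,0,0,-0.02,0,100,0,0,-0.02,0]
}}

```text
time: 16.25
eef_pos: [0.5541, 0.0734, 0.0287]
ee_rot: [3.086, 0.589, -0.0]
ft_force: [-0.5, -0.5, 0.1]
grip_width: 0.0852
gripper_force: 0.0
```

Call:
{"fn": "arm_command", "kwargs": {
  "steps": [100,0,0,-0.2,0,100,0,0,-0.7,0,100,0,0,-0.7,0]
}}

```text
time: 16.62
eef_pos: [0.5561, 0.0736, 0.1019]
ee_rot: [3.085, 0.589, 0.008]
ft_force: [-0.7, -0.4, 1.1]
grip_width: 0.0856
gripper_force: 0.0
```

Call:
{"fn": "arm_command", "kwargs": {
  "steps": [0,-0.5,0,0,0,0,-1,0,0,0,0,-1,0,0,0,0,-1,0,0,0,0,-1,0,0,0],
  "grip_force": 40
}}

```text
time: 17.25
eef_pos: [0.4621, 0.0368, 0.0987]
ee_rot: [3.086, 0.589, 0.001]
ft_force: [0.9, -0.6, 0.9]
grip_width: 0.0
gripper_force: 0.0
```

```bash
python3 - <<'E'
from h import *
s=telemetry.state();print(s["eef_pos"],s["grip_width"],s["joint_positions"])
p=imaging.capture("wrist");save(p,"w5.png")
for t,z in dict(stop=.008,home=.03,rail_mouth=.008,case_center=.03).items():
    for P in(p,):
        for d in pinpoint(t,P)[:2]: print(t,np.round(d["location"],1),round(d["confidence"],2),at(P,d["location"],z)[:2])
E
```

```text
[0.46212353 0.03682518 0.09869326] 4.7286153901516965e-05 [ 1.41187632e-02  4.47063084e-01  2.14567869e+00 -1.53392443e-05
  5.48071164e-01  1.20775795e+00]
case_center [320.5  77.3] 0.63 [0.55305984 0.07180948]
```

View pics/w5.png

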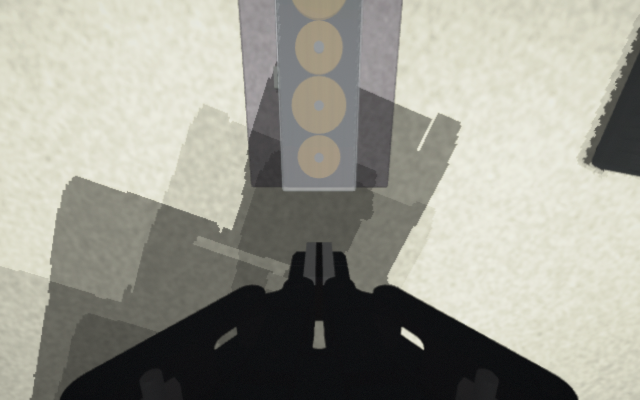

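The case lies centred and square on the stage. Its rear edge is at (320,189), with the closed fingers about 17 mm behind it at (320,245). Lowering, then pushing.

Call:
{"fn": "arm_command", "kwargs": {
  "steps": [0,0,0,0.35,0,0,0,0,0.6,0,0,0,0,0.72,0,0,0,0,0.72,0]
}}

```text
time: 18.0
eef_pos: [0.4608, 0.0367, 0.0264]
ee_rot: [-3.086, -0.589, 0.002]
ft_force: [-0.7, 0.5, 0.0]
grip_width: -0.0001
gripper_force: 0.0
```

Call:
{"fn": "arm_command", "kwargs": {
  "steps": [0,0.12,0,0,0,0,0.24,0,0,0,0,0.36,0,0,0,0,0.48,0,0,0,0,0.6,0,0,0]
}}

```text
time: 18.62
eef_pos: [0.5176, 0.0591, 0.0269]
ee_rot: [3.086, 0.589, -0.0]
ft_force: [-2.2, -1.2, 1.5]
grip_width: -0.0002
gripper_force: 1.1
```

```bash
python3 - <<'E'
from h import *
s=telemetry.state();print(s["eef_pos"],s["ft_force"])
p=imaging.capture("wrist");save(p,"w6.png")
for t,z in dict(stop=.008,home=.03,rail_mouth=.008,case_center=.03).items():
    for P in(p,):
        for d in pinpoint(t,P)[:2]: print(t,np.round(d["location"],1),round(d["confidence"],2),at(P,d["location"],z)[:2])
E
```

```text
[0.51764468 0.0590763  0.02687373] [-2.15535911 -1.18025245  1.45828467]
case_center [317.6  97.6] 0.95 [0.59346323 0.08982019]
```

View pics/w6.png

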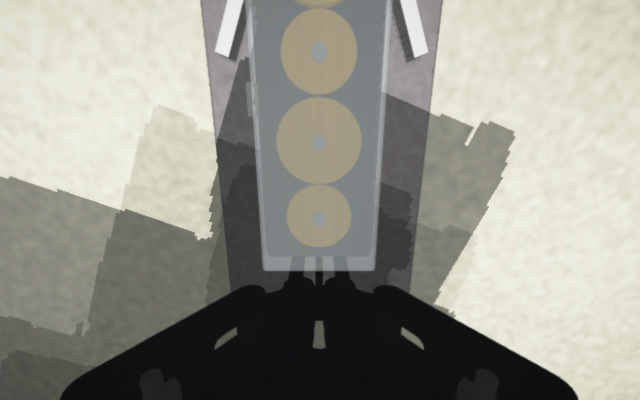

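The case is straight in the lane, with the rails at (230,40) and (415,40). About 93 mm remain.

Call:
{"fn": "arm_command", "kwargs": {
  "steps": [0,0.14,0,0,0,0,0.28,0,0,0,0,0.42,0,0,0,0,0.56,0,0,0,0,0.7,0,0,0]
}}

```text
time: 19.5
eef_pos: [0.5828, 0.0849, 0.0268]
ee_rot: [3.086, 0.589, -0.0]
ft_force: [-1.3, -0.1, 1.4]
grip_width: 0.0003
gripper_force: 0.8
```

Call:
{"fn": "arm_command", "kwargs": {
  "steps": [0,0.04,0,0,0,0,0.08,0,0,0,0,0.12,0,0,0,0,0.15,0,0,0,0,0.17,0,0,0]
}}

```text
time: 20.12
eef_pos: [0.5979, 0.0907, 0.0268]
ee_rot: [3.086, 0.588, -0.0]
ft_force: [-1.1, -1.0, 0.6]
grip_width: -0.0002
gripper_force: 0.9
```

Call:
{"fn": "arm_command", "kwargs": {
  "steps": [0,0.02,0,0,0,0,0.04,0,0,0,0,0.06,0,0,0]
}}

```text
time: 20.5
eef_pos: [0.6034, 0.093, 0.0268]
ee_rot: [3.086, 0.589, -0.0]
ft_force: [-0.7, -1.3, 0.5]
grip_width: -0.0002
gripper_force: 0.7
```

Call:
{"fn": "arm_command", "kwargs": {
  "steps": [0,0.015,0,0,0,0,0.03,0,0,0]
}}

```text
time: 20.75
eef_pos: [0.6061, 0.0941, 0.0268]
ee_rot: [3.086, 0.589, -0.0]
ft_force: [-9.9, -2.8, 4.0]
grip_width: 0.0002
gripper_force: 5.4
```

Call:
{"fn": "arm_command", "kwargs": {
  "steps": [0,0.01,0,0,0,0,0.01,0,0,0]
}}

```text
time: 21.0
eef_pos: [0.606, 0.0941, 0.0267]
ee_rot: [3.086, 0.589, -0.003]
ft_force: [-6.4, -5.1, 5.4]
grip_width: 0.0001
gripper_force: 3.9
```

```bash
python3 - <<'E'
from h import *
s=telemetry.state();print(s["eef_pos"],s["ft_force"])
p=imaging.capture("wrist");q=imaging.capture("scene")
cv2.imwrite("pics/w7.png",np.hstack([p["color"][:,120:520,::-1],cv2.resize(q["color"][200:350,240:390,::-1],(400,400),interpolation=2)]))
for P in(p,q):
    for d in pinpoint("case_center",P)[:3]: print(np.round(d["location"],1),round(d["confidence"],2),at(P,d["location"],.03)[:2])
E
```

```text
[0.60601128 0.09409466 0.02670976] [-6.39662884 -5.14851075  5.38640791]
[309.8 273.3] 0.65 [0.6790662  0.12154178]
```

View pics/w7.png

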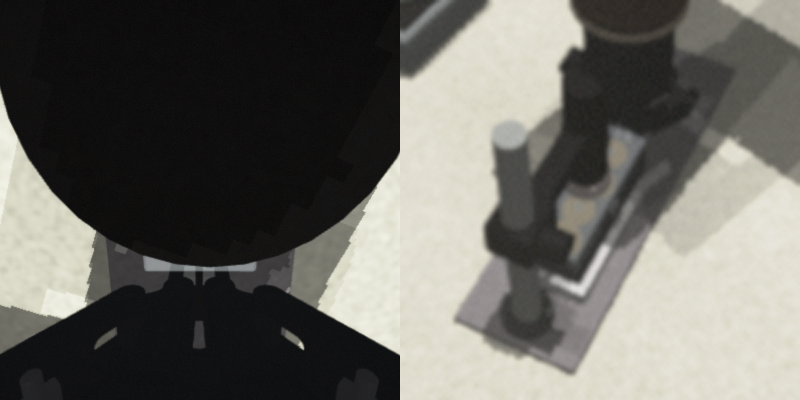

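Scene view: the case is under the lens with its far end at the stop bar (580,275), and the contact force rose there. The pushed position (0.682, 0.124) matches home. Backing off.

Call:
{"fn": "arm_command", "kwargs": {
  "steps": [0,-0.2,0,0,0,0,-0.5,0,0,0,0,-1,0,0,0,0,-1,0,0,0]
}}

```text
time: 21.7
eef_pos: [0.5104, 0.0568, 0.0267]
ee_rot: [-3.086, -0.587, 0.006]
ft_force: [1.0, -0.2, 0.2]
grip_width: 0.0
gripper_force: 0.0
```

Call:
{"fn": "arm_command", "kwargs": {
  "steps": [0,0,0,-0.5,0,0,0,0,-1,0,0,0,0,-1,0,0,0,0,-1,0]
}}

```text
time: 22.2
eef_pos: [0.5147, 0.0578, 0.1269]
ee_rot: [3.086, 0.589, 0.002]
ft_force: [-0.7, -0.0, -0.1]
grip_width: -0.0001
gripper_force: 0.0
```

```bash
python3 - <<'E'
from h import *
s=telemetry.state();print(s["eef_pos"],s["ft_force"],s["time"])
p=imaging.capture("wrist");q=imaging.capture("scene")
cv2.imwrite("pics/w8.png",np.hstack([p["color"][:,120:520,::-1],cv2.resize(q["color"][200:350,240:390,::-1],(400,400),interpolation=2)]))
for P in(p,q):
    for t,z in(("case_center",.03),("stop",.008)):
        for d in pinpoint(t,P)[:2]: print(t,np.round(d["location"],1),round(d["confidence"],2),at(P,d["location"],z)[:2])
E
```

```text
[0.51470362 0.05776765 0.12693539] [-0.74175153 -0.01358546 -0.14622584] 22.2
case_center [308.8 272.4] 0.83 [0.6790824  0.11814077]
case_center [304.9 116.5] 0.66 [ 0.27611772 -0.34762817]
stop [292.8 304.5] 0.62 [0.75233549 0.1458394 ]
```

View pics/w8.png

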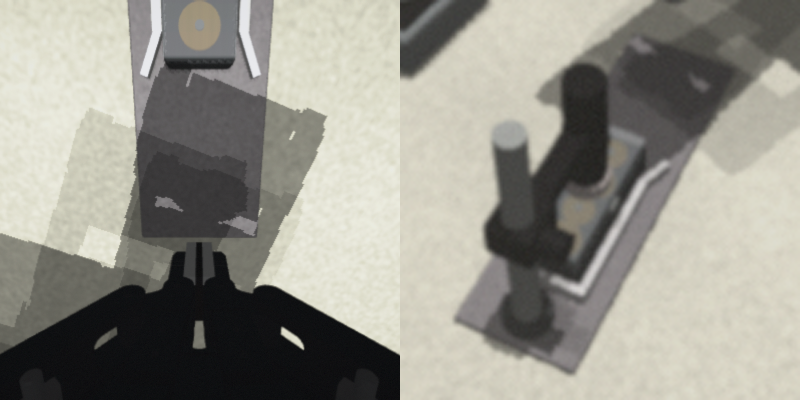

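The case sits straight between the rails with its rear just inside the rail mouth, so it is home. Handing in.

```bash
python3 -c "
from station import order
print(order.hand_in())"
```

```text
the job is handed in; nothing more can be done
None
```

I pressed the case fully onto the demagnetiser plate for over a second, laid it on the stage, slid it home against the stop, left it there, and handed the job in at about 22 s; no verdict came back.

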